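# Release the transit lock of the bench scale

### The arm

A 7-joint arm with a two-finger parallel gripper is mounted at the origin on the work surface. World frame = base frame: x ahead of the robot, y to its left, z up, the work surface at z = 0. Lengths are in m, angles in rad, forces in N, time in s.
With the tool pointing down it reaches from about 0.4 to 0.85 m from the base axis. Payload 10.4 kg.
Tool frame: the origin (TCP) lies midway between the tips of the shut fingers; the grasp point (between the pads) lies 19 mm behind it; z points along the fingers, y is the line along which they close (so a half turn about z gives the same grasp; the last joint's range is limited). The gripper opens to 87 mm and grips with 3 to 60 N. Pads are 19 mm wide; open, the fingers measure 117 mm over their backs; the gripper's body (75 mm by 190 mm) begins 51 mm behind the grasp point.
Start: joints at [-1.278, 0.332, -0.065, 1.46, 0.022, 1.35, -0.088], TCP at [0.194, 0.594, 0.196] pointing down, gripper open.
Joint ranges: [-2.6, 2.6], [-0.5, 2.12], [-1.47, 1.34], [0.16, 2.42], [-1.27, 4.41], [0.06, 2.06], [-2.6, 2.6]. Speed limits (rad/s): [2.22, 2.22, 2.79, 2.79, 3.14, 3.14, 3.14].

### API

Orientations are given as a unit quaternion [x, y, z, w].
In Python, from bench import r gives the robot as it stands.
- The arm moves only by the tool move_arm, never from a script. Its argument "targets" is a list of rows, each a list of 3 entries, a list of its own where there are three numbers: the shift along the tool's x, y, z in cm, then the turn, a rotation vector about the tool's x, y, z in rad, then the opening in per cent of the stroke, from 0 (shut) to 100 (fully open). In form: [[[x, y, z], [wx, wy, wz], gripper], ...]. A call has 1 to 20 rows; each row shifts and turns the commanded pose from where the row before left it, along the tool's axes as they then stand; what a row does not reach is not made up. A row lasts 1/8 s, in which the tool goes at most 62.5 mm and 10.7 degrees, less where a joint would pass 70% of its speed; a pose out of reach is approached as far as the arm can. A call with a gripper value outside its range is refused whole. The fingers move at their own pace and stop on an object; "grip_force" is the grip in N (left out, the last holds). Time passes only in rows, so rows that do not move let the fingers close. It gives the time, the measured TCP pose, the force, the opening and the grip force at its end, in the units of the state.
- r.read_state(): the state, without advancing time (a new reading comes with each control period).
- r.camera(name): name is "scene" or "top" or "wrist"; returns a dict with "image" (420x560x3 uint8, blue, green, red), "vertical_fov" (degrees; the focal length in pixels is half the picture's height over the tangent of half this angle, whatever the lens; pixels are square), "cx", "cy" (the principal point, pixels), "k1" (the pictures are not rectified: a ray, as slopes to the right and down, at radius r is drawn at 1 + k1 r^2 times it, then the intrinsics apply), "cam_to_world" (4x4, takes a point from camera to world coordinates). Camera axes: x right, y down, z forward; pixel columns grow to the right and rows downward; lengths in m; the calibration is good to about 2 mm. A picture is of the moment at which its call begins. There is no depth.
- r.close_job(): hands the job in; it is judged then, once.
The state is a dict: "time": time; "joint_positions": joint angles; "joint_vel": joint speeds; "joint_torque": joint torques, N m; "ee_pos": TCP position; "eef_rot": TCP orientation; "ft_force": force on the tool from outside, world axes, zero at the start; "torque": the same for the moment, N m; "width": finger opening in m; "grip_force": force on a finger pad.
Only numpy, scipy, OpenCV 4.12 (cv2) and the standard library are available. Lean on these libraries where they do the work, as an engineer would, in place of code of your own. Each camera call takes 0.05 s, during which the arm holds its last target. There are 200 camera calls.

### The job

Get the scale ready for weighing: take the orange flat driver out of the stand, set its blade down into the slot of the red transit-lock screw in the scale's deck, and turn the screw clockwise to its stop, from the red mark to the green mark, keeping the blade seated in the slot and the driver upright while it turns. Then hang the driver back upright in the hole of the stand that it came from and let go. Do not turn the grey screw, and do not turn the red screw with the gripper's fingers.

Things in the scene. Friction and masses are not known exactly. Their poses are not given: they have to be found in the camera images.
- driver_mid (a point): Centre of the orange flat driver's grip, 90 mm above its blade tip, 24 mm below its top. z up. The handle is 36 mm along x, 24 mm along y (grip across these flat faces), 46 mm tall; 120 g. A black flange, 50 mm across, 4 mm thick, has its underside 60 mm above the tip and rests on the stand's plate, so this point starts 115 mm above the table. It hangs loose, in any yaw.
- driver_tip (a point): Middle of the driver's blade tip. x along the blade's width (as the handle's), z up to the handle. Blade 22 mm wide (x), 3.5 mm thick (y), 16 mm long, on a 10 mm round shaft.
- stand: Fixed grey tool stand; origin on the table under its centre, z up. Plate 75 (x) by 200 (y) mm, its top 85 mm above the table, with two round 33 mm holes at y = +50 and -50 mm. The orange driver hangs blade down in one (which one varies), a blue round-handled driver with a pointed tip in the other.
- lock_slot (a point): Centre of the top of the red slotted screw, on its axis; x along the slot (turns with the screw), z up. Head 48 mm across, its top 63 mm above the table, 18 mm above the white scale's deck, in a white collar with a red and a green mark. Slot right across the head, 8 mm wide (13 mm at its bevelled top), 11 mm deep, flat floor. The blade has 12 degrees of play in it.
- lock (a joint): Turn of the red screw in rad, growing clockwise seen from above. 0: slot at the red mark (locked); 1.047 (60 degrees): at its stop, slot at the green mark (released). Starts between 0 and 0.2. Stiff (0.06 N m friction); stays where it is left.
- trim (a joint): Turn of the grey screw in rad, 0 at the start. It has the same shape as the red one, in a black collar, 120 mm away on the same scale. To be left alone.

How it is judged:
By the outcome, as a careful person would: the job done as asked, in the order asked, and still so for the second after the job is handed in, with the robot touching nothing.
It also fails if it takes over 50 s, if anything falls off the work surface, if the arm or the gripper's body presses on something with over 40 N, if the wrist force passes 120 N, or if a joint passes its speed limit or range.

## Working session

There is one attempt and no reset: what is moved stays moved. The work goes in short steps, Python scripts to look and compute and a tool call to move; the robot and the scene stay as the last step left them, time stands still between calls to the robot, and variables do not carry over. Pictures are saved under pics/ and viewed, at most 10 in all, crops included, and the job is handed in when it is done.

Besides the shell and the picture viewer there is one more tool, called after ">>>" as name(argument=value, ...) on one line, values as JSON. move_arm: Moves the arm, as the interface text tells. Its arguments: {"type":"object","properties":{"targets":{"type":"array"},"grip_force":{"type":"number"}},"required":["targets"]}

```bash
mkdir -p pics; ls
cat > h.py <<'E'
import numpy as np, cv2
from bench import r
from scipy.spatial.transform import Rotation as R
def rays(c,px):
    f=c["image"].shape[0]/2/np.tan(np.radians(c["vertical_fov"])/2)
    K=np.array([[f,0,c["cx"]],[0,f,c["cy"]],[0,0,1.]])
    p=cv2.undistortPoints(np.array(px,float).reshape(-1,1,2),K,np.array([c["k1"],0,0,0.])).reshape(-1,2)
    T=np.array(c["cam_to_world"]); d=np.c_[p,np.ones(len(p))]@T[:3,:3].T
    return T[:3,3],d
def onplane(c,px,z):
    o,d=rays(c,px); return o+d*((z-o[2])/d[:,2])[:,None]
E
python3 - <<'E'
from h import *
for n in ("scene","top"):
    c=r.camera(n); cv2.imwrite(f"pics/{n}0.png",c["image"]); print(n,c["k1"],c["vertical_fov"],np.round(c["cam_to_world"],3).tolist())
s=r.read_state(); print(s)
E
```

```text
pics
scene 0.01328541904454025 55.41438772086596 [[-0.361, 0.66, -0.659, 1.097], [0.932, 0.268, -0.243, 0.268], [0.016, -0.702, -0.712, 0.688], [0.0, 0.0, 0.0, 1.0]]
top 0.04955378688240734 47.88457768116389 [[-0.028, -0.99, 0.137, 0.438], [-0.999, 0.031, 0.017, 0.053], [-0.021, -0.137, -0.99, 0.923], [0.0, 0.0, 0.0, 1.0]]
{'time': 0.1, 'joint_positions': array([-1.27758426,  0.33283596, -0.06470954,  1.46084395,  0.0215838 ,
        1.34988605, -0.08848924]), 'joint_vel': array([-1.00532635e-03,  2.78859479e-04,  6.36431628e-05, -2.76480355e-03,
       -2.49633662e-03, -7.54479146e-04,  1.27530860e-03]), 'joint_torque': array([ 6.12784079e-04, -6.24540424e+01,  2.41277518e-02, -3.90717065e+01,
       -6.15794957e-02,  3.65407777e-02,  5.77445667e-05]), 'ee_pos': array([0.19399503, 0.59373852, 0.19502289]), 'eef_rot': array([ 1.57233252e-01,  9.87561287e-01, -6.34051609e-04, -8.21054560e-05]), 'ft_force': array([-0.68027047, -0.55271912, -0.65886017]), 'torque': array([-0.05078536,  0.01291583, -0.04982062]), 'grip_force': 0.0, 'width': 0.0866746620458636}
```

View pics/scene0.png

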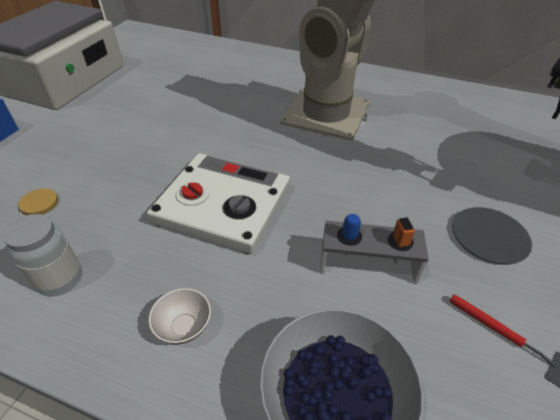

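View pics/top0.png

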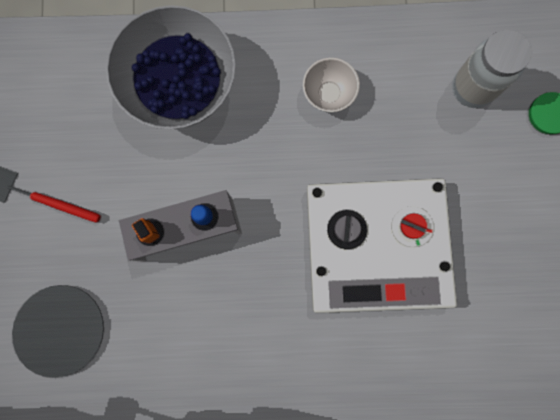

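The views show the orange driver at top px (147,231), the blue one at (203,216), the red screw at (414,226) and the grey screw at (347,229). The orange driver is in the stand's +y hole.

Run:
```python
from h import *
c=r.camera("top"); im=c["image"]
a=cv2.resize(im[195:265,105:245],None,fx=5,fy=5,interpolation=3); b=cv2.resize(im[195:265,370:455],None,fx=5,fy=5,interpolation=3)
cv2.imwrite("pics/crop1.png",cv2.resize(np.hstack([a,b]),None,fx=.7,fy=.7))
print("driver",onplane(c,[[147,229]],.139),"blue",onplane(c,[[203,214]],.139))
hsv=cv2.cvtColor(im,cv2.COLOR_BGR2HSV)
m=cv2.inRange(hsv,(0,120,60),(8,255,255))|cv2.inRange(hsv,(172,120,60),(180,255,255)); m[:,:390]=0;m[:205]=0;m[248:]=0; m[:,440:]=0
ct=np.vstack(cv2.findContours(m,0,2)[0]); (e,rad)=cv2.minEnclosingCircle(ct); print(e,rad,onplane(c,[e],.063))
print("grey",onplane(c,[[347,229]],.063))
```

```text
driver [[0.52973547 0.29518599 0.139     ]] blue [[0.55210365 0.20156351 0.139     ]]
(416.21685791015625, 226.18675231933594) 15.54708194732666 [[ 0.52864481 -0.17197264  0.063     ]]
grey [[ 0.52728331 -0.04703515  0.063     ]]
```

View pics/crop1.png

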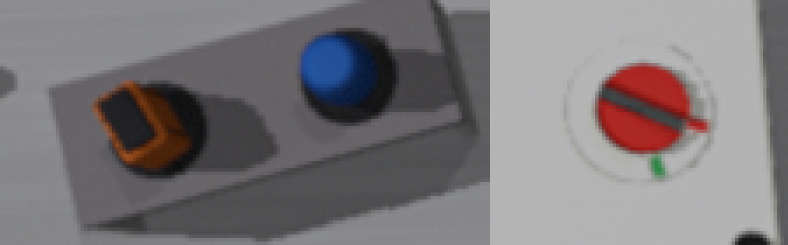

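The crop shows the driver's handle long axis about 30° from +x, the slot at about 70° in world, and the red mark to green mark running clockwise. Next I move above the driver.

>>> move_arm(targets=[[[-4.1, -1.74, -0.55], [0, 0, 0], 100], [[-4.1, -1.74, -0.55], [0, 0, 0], 100], [[-4.1, -1.74, -0.55], [0, 0, 0], 100], [[-4.1, -1.74, -0.55], [0, 0, 0], 100], [[-4.1, -1.74, -0.55], [0, 0, 0], 100], [[-4.1, -1.74, -0.55], [0, 0, 0], 100], [[-4.1, -1.74, -0.55], [0, 0, 0], 100], [[-4.1, -1.74, -0.55], [0, 0, 0], 100], [[-4.1, -1.74, -0.55], [0, 0, 0], 100], [[-4.1, -1.74, -0.55], [0, 0, 0], 100], [[0, 0, 0], [0, 0, 0.18], 100], [[0, 0, 0], [0, 0, 0.18], 100], [[0, 0, 0], [0, 0, 0.18], 100], [[0, 0, 0], [0, 0, 0.18], 100], [[0, 0, 0], [0, 0, 0.18], 100], [[0, 0, 0], [0, 0, 0.18], 100], [[0, 0, 0], [0, 0, 0.18], 100], [[0, 0, 0], [0, 0, 0.18], 100], [[0, 0, 0], [0, 0, 0.18], 100], [[0, 0, 0], [0, 0, 0.18], 100]])

```text
time: 2.65
ee_pos: [0.5296, 0.3013, 0.2504]
eef_rot: [0.873, 0.488, -0.0, -0.0]
ft_force: [0.4, 0.5, 0.4]
width: 0.0867
grip_force: 0.0
```

>>> move_arm(targets=[[[0, 0, 0], [0, 0, 0.18], 100], [[0, 0, 0], [0, 0, 0.18], 100], [[0, 0, 0], [0, 0, 0.14], 100], [[0, 0, 0], [0, 0, 0], 100], [[0, 0, 0], [0, 0, 0], 100]])

```text
time: 3.28
ee_pos: [0.5297, 0.3014, 0.2506]
eef_rot: [0.965, 0.261, -0.0, -0.0]
ft_force: [-0.0, 0.3, 1.0]
width: 0.0869
grip_force: 0.0
```

Run:
```python
from h import *
c=r.camera("wrist"); cv2.imwrite("pics/w1.png",c["image"]); s=r.read_state()
M=R.from_quat(s["eef_rot"]).as_matrix(); print(s["time"],s["ee_pos"],M.round(3),s["joint_positions"].round(2)); print(np.round(c["cam_to_world"],3))
```

```text
3.325 [0.52971879 0.30136185 0.25062252] [[ 0.864  0.504 -0.   ]
 [ 0.504 -0.864 -0.   ]
 [-0.    -0.    -1.   ]] [-0.98  0.29  0.49  1.44 -0.13  1.44 -1.53]
[[ 0.505 -0.835 -0.218  0.588]
 [-0.863 -0.489 -0.127  0.335]
 [ 0.     0.252 -0.968  0.44 ]
 [ 0.     0.     0.     1.   ]]
```

View pics/w1.png

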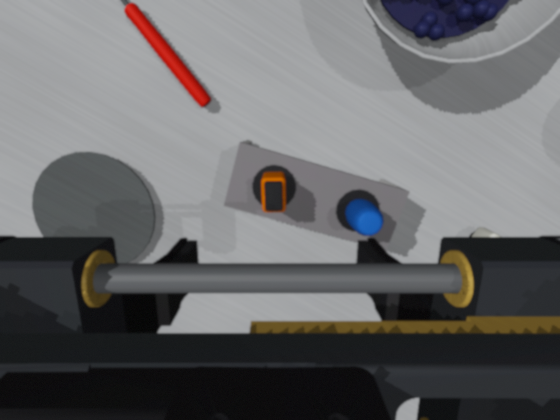

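The wrist view shows the orange handle at about (273,192), its long edges nearly vertical and so aligned with the tool's x, and the blue one at (364,215).

Run:
```python
from h import *
c=r.camera("wrist"); im=c["image"]; hsv=cv2.cvtColor(im,cv2.COLOR_BGR2HSV)
m=cv2.inRange(hsv,(5,150,60),(18,255,255)); m[230:]=0; m[:160]=0
cv2.floodFill
ct=max(cv2.findContours(m,0,2)[0],key=cv2.contourArea); print(cv2.boundingRect(ct),cv2.minAreaRect(ct))
m2=np.zeros_like(m); cv2.drawContours(m2,[ct],-1,255,-1); hole=m2&~m; hole=cv2.morphologyEx(hole,2,np.ones((3,3)))
h=max(cv2.findContours(hole,0,2)[0],key=cv2.contourArea); q=cv2.minAreaRect(h); print(q)
b=onplane(c,cv2.boxPoints(q),.139); print(b.round(4))
for i in range(4): d=b[(i+1)%4]-b[i]; print(np.linalg.norm(d),np.degrees(np.arctan2(d[1],d[0])))
p=b.mean(0); s=r.read_state(); M=R.from_quat(s["eef_rot"]).as_matrix()
x,y,w,hh=cv2.boundingRect(ct); print("box edges tool y:",((onplane(c,[[x,y+5],[x+w,y+5],[x,y+hh-3],[x+w,y+hh-3]],.139)-s["ee_pos"])@M*100).round(2))
print("centre",p,"tool cm",(p-s["ee_pos"])@M*100)
```

```text
(260, 171, 27, 41) ((272.8461608886719, 190.7307586669922), (39.71653366088867, 26.126379013061523), 86.8201675415039)Traceback (most recent call last):
  File "<stdin>", line 7, in <module>
ValueError: max() iterable argument is empty
```

Run:
```python
from h import *
c=r.camera("wrist"); im=c["image"]; 
cv2.imwrite("pics/w2.png",cv2.resize(im[150:240,220:320],None,fx=6,fy=6,interpolation=0))
hsv=cv2.cvtColor(im,cv2.COLOR_BGR2HSV); m=cv2.inRange(hsv,(5,150,60),(18,255,255)); s=r.read_state(); M=R.from_quat(s["eef_rot"]).as_matrix()
q=((272.85,190.73),(39.7,26.1),86.82); f=lambda px:((onplane(c,px,.139)-s["ee_pos"])@M*100).round(2)
print(f(cv2.boxPoints(q)))
for y in range(170,216,4): xs=np.where(m[y,240:300])[0]+240; print(y,xs.min() if len(xs) else 0,xs.max() if len(xs) else 0)
print(f([[273,195]]))
```

```text
[[ 2.73 -1.71 11.17]
 [ 2.87  0.77 11.17]
 [-1.03  1.02 11.17]
 [-1.18 -1.55 11.17]]
170 0 0
174 263 283
178 261 285
182 260 285
186 260 285
190 260 285
194 260 285
198 261 286
202 261 286
206 262 285
210 263 283
214 0 0
[[ 0.45 -0.36 11.17]]
```

View pics/w2.png

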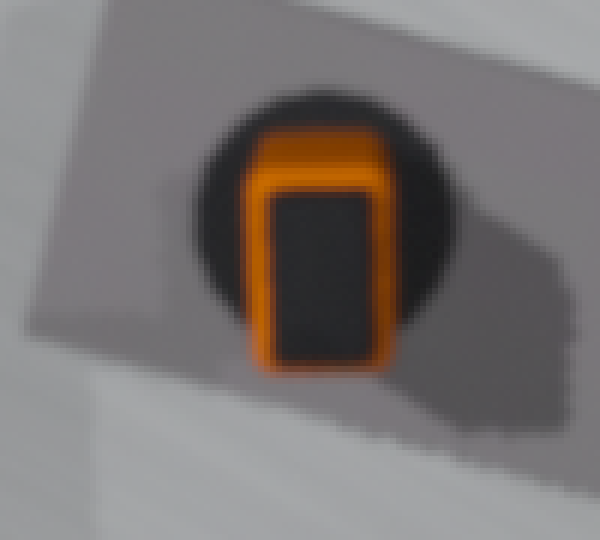

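The zoom shows the handle's black top centred at full-image px (274,196), within about 2° of aligned, so I descend and grip.

>>> move_arm(targets=[[[0.35, -0.3, 1], [0, 0, 0], 70], [[0, 0, 3], [0, 0, 0], 70], [[0, 0, 3], [0, 0, 0], 70], [[0, 0, 3], [0, 0, 0], 70], [[0, 0, 2.5], [0, 0, 0], 70], [[0, 0, 1.9], [0, 0, 0], 70], [[0, 0, 1], [0, 0, 0], 70], [[0, 0, 0], [0, 0, 0], 70], [[0, 0, 0], [0, 0, 0], 0], [[0, 0, 0], [0, 0, 0], 0], [[0, 0, 0], [0, 0, 0], 0], [[0, 0, 0], [0, 0, 0], 0], [[0, 0, 0], [0, 0, 0], 0]], grip_force=40)

```text
time: 5.05
ee_pos: [0.5313, 0.3059, 0.0969]
eef_rot: [0.966, 0.26, 0.0, -0.0]
ft_force: [-1.2, 0.9, 0.8]
width: 0.0238
grip_force: 39.9
```

Gripped at 23.8 mm width. Return pose noted: TCP (0.5313, 0.3059, 0.0969), yaw 30°. Lift, turn to 70° and go beside the screw.

>>> move_arm(targets=[[[0, 0, -2], [0, 0, 0], 0], [[0, 0, -4], [0, 0, 0], 0], [[0, 0, -4.5], [0, 0, 0], 0], [[0, 0, -4.5], [0, 0, 0], 0], [[0, 0, 0], [0, 0, -0.175], 0], [[0, 0, 0], [0, 0, -0.175], 0], [[0, 0, 0], [0, 0, -0.175], 0], [[0, 0, 0], [0, 0, -0.175], 0], [[-4.72, 1.44, 0], [0, 0, 0], 0], [[-4.72, 1.44, 0], [0, 0, 0], 0], [[-4.72, 1.44, 0], [0, 0, 0], 0], [[-4.72, 1.44, 0], [0, 0, 0], 0], [[-4.72, 1.44, 0], [0, 0, 0], 0], [[-4.72, 1.44, 0], [0, 0, 0], 0], [[-4.72, 1.44, 0], [0, 0, 0], 0], [[-4.72, 1.44, 0], [0, 0, 0], 0], [[-4.72, 1.44, 0], [0, 0, 0], 0], [[-4.72, 1.44, 0], [0, 0, 0], 0], [[-4.72, 1.44, 0], [0, 0, 0], 0], [[0, 0, 0], [0, 0, 0], 0]])

```text
time: 7.55
ee_pos: [0.503, -0.2411, 0.2467]
eef_rot: [0.82, 0.572, -0.001, 0.001]
ft_force: [0.2, 0.4, -1.7]
width: 0.0238
grip_force: 39.9
```

Run:
```python
from h import *
c=r.camera("wrist"); cv2.imwrite("pics/w3.png",c["image"]); s=r.read_state()
M=R.from_quat(s["eef_rot"]).as_matrix(); print(s["time"],s["ee_pos"],M.round(3),s["joint_positions"].round(2),s["width"])
```

```text
7.6 [ 0.50391067 -0.23836467  0.24647533] [[ 0.342  0.94  -0.001]
 [ 0.94  -0.342 -0.001]
 [-0.001 -0.    -1.   ]] [-0.33  0.19  0.8   1.6  -0.13  1.41  0.13] 0.0234600634488277
```

View pics/w3.png

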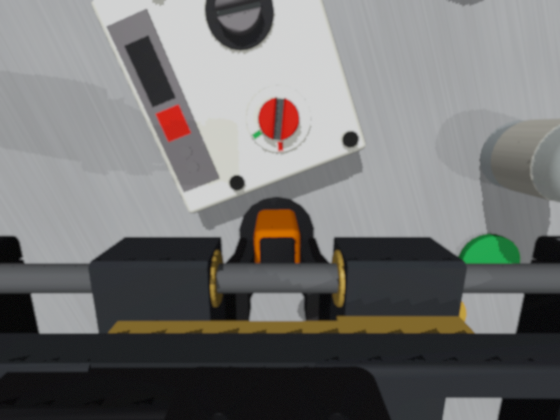

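The wrist view shows the red screw at (278,118) with its slot nearly vertical and so along tool x. The red mark is at (281,146), green at (257,134), and the held driver's flange is at (277,232).

Run:
```python
from h import *
c=r.camera("wrist"); im=c["image"]; hsv=cv2.cvtColor(im,cv2.COLOR_BGR2HSV); s=r.read_state(); M=R.from_quat(s["eef_rot"]).as_matrix()
m=cv2.inRange(hsv,(0,130,50),(9,255,255))|cv2.inRange(hsv,(170,130,50),(180,255,255))
w=np.zeros_like(m); w[85:155,245:315]=255; m&=w
m=cv2.morphologyEx(m,2,np.ones((5,5)))   # drops the thin mark
pts=np.vstack(cv2.findContours(m,0,2)[0]); hull=cv2.convexHull(pts); e=cv2.fitEllipse(hull); print(e)
hm=np.zeros_like(m); cv2.ellipse(hm,((e[0]),(e[1][0]*.9,e[1][1]*.9),e[2]),255,-1)
dark=hm&cv2.inRange(hsv,(0,0,0),(180,110,140))
ys,xs=np.where(dark); print(len(xs)); 
P=onplane(c,np.c_[xs,ys],.063); ctr=onplane(c,[e[0]],.063)[0]
l=cv2.fitLine(np.float32(P[:,:2]),cv2.DIST_HUBER,0,.01,.01).ravel(); t=((P-s["ee_pos"])@M*100)
print("slot ang",np.degrees(np.arctan2(l[1],l[0])),"slot centroid tool",t.mean(0)); print("ctr",ctr,"tool",(ctr-s["ee_pos"])@M*100, s["ee_pos"])
print("disc diam",np.linalg.norm(onplane(c,[[e[0][0]-e[1][0]/2,e[0][1]],[e[0][0]+e[1][0]/2,e[0][1]]],.063)@[[1,0],[0,1],[0,0]],axis=1))
# driver flange underside/top edge: leftmost/rightmost dark, and handle rows
fl=cv2.inRange(hsv,(0,0,0),(180,255,60)); 
for y in (205,212,220,228): x=np.where(fl[y,200:360])[0]+200; print(y,x.min(),x.max())
o=cv2.inRange(hsv,(5,150,60),(18,255,255)); o[:190]=0;o[300:]=0;ct=max(cv2.findContours(o,0,2)[0],key=cv2.contourArea); print(cv2.boundingRect(ct))
zf=s["ee_pos"][2]-.072+.064
print("flange edge tool cm",((onplane(c,[[277,197.5],[242,228],[312,228]],zf)-s["ee_pos"])@M*100).round(2))
```

```text
((278.7093811035156, 121.31678771972656), (39.54832077026367, 40.773048400878906), 179.49620056152344)
232
slot ang 65.16363 slot centroid tool [ 7.30573537  0.17786479 18.340453  ]
ctr [ 0.53081586 -0.16867236  0.063     ] tool [ 7.28413236  0.18435875 18.34044706] [ 0.50448433 -0.23662119  0.24640137]
disc diam [0.53454259 0.57939542]
205 254 298
212 247 305
220 243 309
228 241 312
(253, 209, 48, 55)
flange edge tool cm [[ 2.27 -0.01  0.8 ]
 [ 0.23 -2.31  0.8 ]
 [ 0.22  2.28  0.8 ]]
```

>>> move_arm(targets=[[[1.8, 0.05, 0], [0, 0, 0], 0], [[2.5, 0.05, 0], [0, 0, 0], 0], [[2, 0.05, 0], [0, 0, 0], 0], [[1, 0.03, 0], [0, 0, 0], 0], [[0, 0, 2], [0, 0, 0.085], 0], [[0, 0, 3], [0, 0, 0], 0], [[0, 0, 3], [0, 0, 0], 0], [[0, 0, 1.7], [0, 0, 0], 0], [[0, 0, 0], [0, 0, 0], 0], [[0, 0, 0], [0, 0, 0], 0], [[0, 0, 0], [0, 0, 0], 0], [[0, 0, 0], [0, 0, 0], 0]])

```text
time: 9.15
ee_pos: [0.5315, -0.1684, 0.1503]
eef_rot: [0.842, 0.54, 0.0, 0.0]
ft_force: [0.3, 0.3, -1.8]
width: 0.0234
grip_force: 39.9
```

Run:
```python
from h import *
s=r.read_state(); M=R.from_quat(s["eef_rot"]).as_matrix(); print(s["ee_pos"],np.degrees(np.arctan2(M[1,0],M[0,0])),M[:,2],s["ft_force"]); print((np.array([.5304,-.1687,.151])-s["ee_pos"])@M*100)
c=r.camera("scene"); im=c["image"]; cv2.imwrite("pics/s2.png",cv2.resize(im[120:230,130:270],None,fx=5,fy=5,interpolation=cv2.INTER_CUBIC))
```

```text
[ 0.53150612 -0.16840118  0.150322  ] 65.36390512580476 [ 9.88846866e-04  1.01391237e-04 -9.99999506e-01] [ 0.28663759  0.28927976 -1.7629531 ]
[-0.07323725 -0.08802884 -0.06791196]
```

View pics/s2.png

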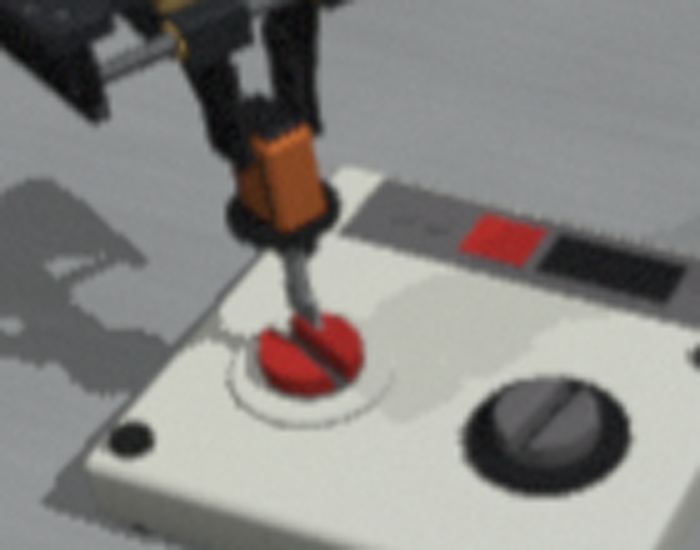

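The blade is above the red screw and lined up with the slot (crop px (305,325)), so I lower it in.

>>> move_arm(targets=[[[-0.05, -0.05, 0.5], [0, 0, 0], 0], [[0, 0, 0.5], [0, 0, 0], 0], [[0, 0, 0.4], [0, 0, 0], 0], [[0, 0, 0.4], [0, 0, 0], 0], [[0, 0, 0.3], [0, 0, 0], 0], [[0, 0, 0.3], [0, 0, 0], 0], [[0, 0, 0], [0, 0, 0], 0], [[0, 0, 0], [0, 0, 0], 0]])

```text
time: 10.2
ee_pos: [0.5306, -0.1686, 0.1258]
eef_rot: [0.842, 0.54, 0.0, 0.0]
ft_force: [0.4, 0.4, -1.2]
width: 0.0233
grip_force: 39.9
```

>>> move_arm(targets=[[[0, 0, 0.1], [0, 0, 0], 0], [[0, 0, 0.1], [0, 0, 0], 0], [[0, 0, 0], [0, 0, 0], 0], [[0, 0, 0], [0, 0, 0], 0]])

```text
time: 10.7
ee_pos: [0.5305, -0.1686, 0.1237]
eef_rot: [0.842, 0.54, 0.0, -0.0]
ft_force: [-0.2, -0.9, -1.1]
width: 0.0235
grip_force: 39.9
```

>>> move_arm(targets=[[[0, 0, 0], [0, 0, 0.06], 0], [[0, 0, 0], [0, 0, 0.06], 0], [[0, 0, 0], [0, 0, 0.06], 0], [[0, 0, 0], [0, 0, 0.06], 0], [[0, 0, 0], [0, 0, 0.06], 0], [[0, 0, 0], [0, 0, 0.06], 0], [[0, 0, 0], [0, 0, 0.06], 0], [[0, 0, 0], [0, 0, 0.06], 0], [[0, 0, 0], [0, 0, 0.06], 0], [[0, 0, 0], [0, 0, 0.06], 0], [[0, 0, 0], [0, 0, 0.06], 0], [[0, 0, 0], [0, 0, 0.06], 0], [[0, 0, 0], [0, 0, 0.06], 0], [[0, 0, 0], [0, 0, 0.06], 0], [[0, 0, 0], [0, 0, 0], 0]], grip_force=60)

```text
time: 12.58
ee_pos: [0.5306, -0.169, 0.1238]
eef_rot: [0.989, 0.15, 0.0, 0.0]
ft_force: [0.3, -1.4, -1.1]
width: 0.0231
grip_force: 59.9
```

Run:
```python
from h import *
s=r.read_state(); M=R.from_quat(s["eef_rot"]).as_matrix(); print(s["ee_pos"],np.degrees(np.arctan2(M[1,0],M[0,0])),s["ft_force"],s["torque"],s["joint_positions"].round(2))
c=r.camera("scene"); im=c["image"]; cv2.imwrite("pics/s3.png",cv2.resize(im[120:230,130:270],None,fx=5,fy=5,interpolation=cv2.INTER_CUBIC))
```

```text
[ 0.53060017 -0.16900752  0.12384624] 17.249566034995027 [ 0.28263563 -1.36577856 -1.06523607] [-0.65960687  0.05887292  0.03201752] [-0.51  0.31  0.88  1.78 -0.26  1.18 -0.82]
```

View pics/s3.png

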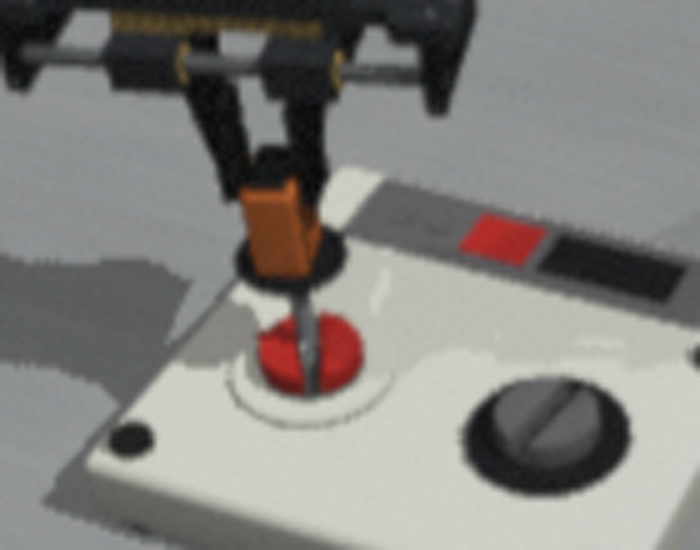

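The blade is seated and the slot has turned with it (crop px (310,355)), so I keep going towards the stop.

>>> move_arm(targets=[[[0, 0, 0], [0, 0, 0.05], 0], [[0, 0, 0], [0, 0, 0.05], 0], [[0, 0, 0], [0, 0, 0.05], 0], [[0, 0, 0], [0, 0, 0.05], 0], [[0, 0, 0], [0, 0, 0], 0]])

```text
time: 13.25
ee_pos: [0.5305, -0.1689, 0.1238]
eef_rot: [0.999, 0.051, 0.0, 0.0]
ft_force: [-0.4, -2.2, -0.4]
width: 0.0235
grip_force: 59.9
```

```bash
cat > st.py <<'E'
from h import *
s=r.read_state(); M=R.from_quat(s["eef_rot"]).as_matrix(); print(s["time"],s["ee_pos"],np.degrees(np.arctan2(M[1,0],M[0,0])),s["ft_force"],s["torque"],s["width"],s["joint_torque"][6])
E
python3 st.py
```

```text
13.25 [ 0.53049668 -0.16886392  0.12380959] 5.8447810660678154 [-0.36064589 -2.15665774 -0.35327796] [-0.64511938  0.27793196  0.04837756] 0.023511799072716236 -0.5494251474738121
```

>>> move_arm(targets=[[[0, 0, 0], [0, 0, 0.05], 0], [[0, 0, 0], [0, 0, 0.05], 0], [[0, 0, 0], [0, 0, 0], 0]])

```text
time: 13.62
ee_pos: [0.5304, -0.1687, 0.1238]
eef_rot: [1.0, 0.001, -0.0, 0.0]
ft_force: [-0.1, -1.5, 0.6]
width: 0.0235
grip_force: 59.9
```

```bash
python3 st.py
```

```text
13.625 [ 0.53044315 -0.16873623  0.12376013] 0.14868334023175203 [-0.14479341 -1.50154631  0.58058721] [-0.64138549  0.35827861  0.08531869] 0.023487591470982772 -0.5423194728791714
```

Run:
```python
from h import *
c=r.camera("top"); im=cv2.imread("pics/top0.png"); hsv=cv2.cvtColor(im,cv2.COLOR_BGR2HSV)
g=cv2.inRange(hsv,(50,60,40),(85,255,255)); g[:, :395]=0; g[:,445:]=0; g[:205]=0; g[260:]=0
ys,xs=np.where(g); print(len(xs),xs.mean(),ys.mean())
for z in (.045,.05): 
  for p in ([xs.mean(),ys.mean()],[430.5,231.5]):
    q=onplane(c,[p],z)[0]-[.5305,-.1687,0]; print(z,q,np.degrees(np.arctan2(-q[1],-q[0])))
im2=c["image"]; cv2.imwrite("pics/t2.png",cv2.resize(im2[195:265,370:455],None,fx=7,fy=7,interpolation=cv2.INTER_CUBIC))
```

```text
17 417.3529411764706 242.23529411764707
0.045 [-0.02969722 -0.00803763  0.045     ] 15.144425638636388
0.045 [-0.01058652 -0.03329142  0.045     ] 72.3595640700518
0.05 [-0.03005424 -0.00672819  0.05      ] 12.618651420781198
0.05 [-0.01105236 -0.03183817  0.05      ] 70.85597020893692
```

View pics/t2.png

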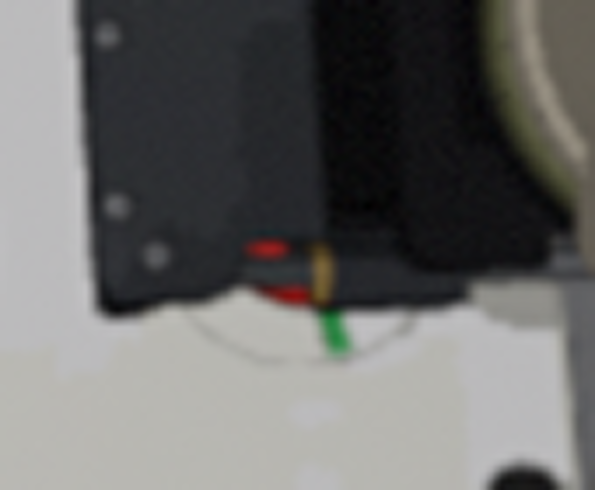

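The green mark is at about 13° and the red at about 71°. The tool is at 0.1° with ±12° of play, so the slot should be right at the stop. I'll push slightly further.

>>> move_arm(targets=[[[0, 0, 0], [0, 0, 0.03], 0], [[0, 0, 0], [0, 0, 0.03], 0], [[0, 0, 0], [0, 0, 0], 0]])

```text
time: 14.05
ee_pos: [0.5305, -0.1687, 0.1237]
eef_rot: [1.0, -0.03, -0.0, 0.0]
ft_force: [-1.3, -2.4, 0.7]
width: 0.0235
grip_force: 59.9
```

```bash
python3 st.py
```

```text
14.05 [ 0.53050596 -0.16865736  0.12374426] -3.3996728086803647 [-1.3354995  -2.40930873  0.73796988] [-0.73391188  0.44223804  0.26543956] 0.023456372419707407 -0.5756488814949989
```

>>> move_arm(targets=[[[0, 0, 0], [0, 0, 0.03], 0], [[0, 0, 0], [0, 0, 0.02], 0], [[0, 0, 0], [0, 0, 0], 0]])

```text
time: 14.42
ee_pos: [0.5305, -0.1686, 0.1238]
eef_rot: [0.999, -0.055, 0.0, 0.0]
ft_force: [-1.0, -2.2, 1.9]
width: 0.0233
grip_force: 60.1
```

```bash
python3 st.py
```

```text
14.425 [ 0.5305485  -0.16860221  0.12376   ] -6.263313376145988 [-1.0172531  -2.16422709  1.90009603] [-0.78689352  0.51121231  0.52878359] 0.02331030205048771 -0.7671311683952808
```

The torque rose to 0.53 N m, so the screw is at its stop. I unload the blade, lift out and go back over the stand.

>>> move_arm(targets=[[[0, 0, 0], [0, 0, -0.07], 0], [[0, 0, 0], [0, 0, -0.07], 0], [[0, 0, 0], [0, 0, -0.07], 0], [[0, 0, 0], [0, 0, -0.07], 0], [[0, 0, 0], [0, 0, 0], 0], [[0, 0, -1], [0, 0, 0], 0], [[0, 0, -3], [0, 0, 0], 0], [[0, 0, -4], [0, 0, 0], 0], [[0, 0, -4], [0, 0, 0], 0], [[0, 0, 0], [0, 0, -0.178], 0], [[0, 0, 0], [0, 0, -0.178], 0], [[2.65, -4.56, 0], [0, 0, 0], 0], [[2.65, -4.56, 0], [0, 0, 0], 0], [[2.65, -4.56, 0], [0, 0, 0], 0], [[2.65, -4.56, 0], [0, 0, 0], 0]])

```text
time: 16.3
ee_pos: [0.5302, 0.0441, 0.2444]
eef_rot: [0.966, 0.26, 0.0, -0.0]
ft_force: [0.5, 0.0, -2.1]
width: 0.0231
grip_force: 59.9
```

```bash
python3 st.py
python3 - <<'E'
from h import *
c=r.camera("top"); im2=c["image"]; cv2.imwrite("pics/t3.png",cv2.resize(im2[195:265,310:455],None,fx=5,fy=5,interpolation=cv2.INTER_CUBIC))
E
```

```text
16.3 [0.53015764 0.04411394 0.2444076 ] 30.096403500485142 [ 0.45594251  0.03440647 -2.05576495] [-0.09869992  0.07924477  0.00474841] 0.023121840764099944 1.6084445267915726
```

View pics/t3.png

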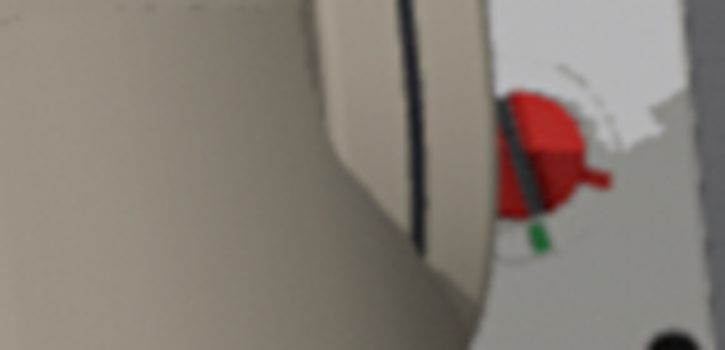

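The slot points straight at the green mark (crop px (530,190) to (540,237)). Now I return the driver.

>>> move_arm(targets=[[[2.65, -4.56, 0], [0, 0, 0], 0], [[2.65, -4.56, 0], [0, 0, 0], 0], [[2.65, -4.56, 0], [0, 0, 0], 0], [[2.65, -4.56, 0], [0, 0, 0], 0], [[2.65, -4.56, 0], [0, 0, 0], 0], [[0, 0, 0], [0, 0, 0], 0], [[0, 0, 0], [0, 0, 0], 0], [[0, 0, 0], [0, 0, 0], 0], [[0, 0, 0], [0, 0, 0], 0]])

```text
time: 17.48
ee_pos: [0.5307, 0.305, 0.2441]
eef_rot: [0.966, 0.259, 0.0, -0.0]
ft_force: [0.8, -0.4, -1.9]
width: 0.0234
grip_force: 59.9
```

```bash
python3 st.py; python3 -c "
from h import *
s=r.read_state();M=R.from_quat(s['eef_rot']).as_matrix();print((np.array([.5313,.3059,.0969])-s['ee_pos'])@M*100)"
```

```text
17.475 [0.53065354 0.30503096 0.24413963] 30.080759516607458 [ 0.82728989 -0.3953935  -1.88996961] [-0.10364919  0.13443777 -0.04419654] 0.02341959759204675 -0.0011132553481729701
[ 0.09287305 -0.03818379 14.72401898]
```

>>> move_arm(targets=[[[0.1, -0.04, 2], [0, 0, 0], 0], [[0, 0, 3], [0, 0, 0], 0], [[0, 0, 3], [0, 0, 0], 0], [[0, 0, 2.5], [0, 0, 0], 0], [[0, 0, 2], [0, 0, 0], 0], [[0, 0, 1.3], [0, 0, 0], 0], [[0, 0, 0.5], [0, 0, 0], 0], [[0, 0, 0.3], [0, 0, 0], 0], [[0, 0, 0], [0, 0, 0], 0], [[0, 0, 0], [0, 0, 0], 0]])

```text
time: 18.73
ee_pos: [0.5313, 0.3071, 0.0983]
eef_rot: [0.966, 0.26, 0.0, -0.0]
ft_force: [0.2, 0.7, -1.3]
width: 0.0234
grip_force: 59.9
```

>>> move_arm(targets=[[[0, 0, 0.1], [0, 0, 0], 0], [[0, 0, 0.04], [0, 0, 0], 0], [[0, 0, 0], [0, 0, 0], 0], [[0, 0, 0], [0, 0, 0], 35], [[0, 0, 0], [0, 0, 0], 50], [[0, 0, 0], [0, 0, 0], 70], [[0, 0, 0], [0, 0, 0], 70], [[0, 0, 0], [0, 0, 0], 70], [[0, 0, -1], [0, 0, 0], 70], [[0, 0, -2], [0, 0, 0], 70], [[0, 0, -3], [0, 0, 0], 70], [[0, 0, -4], [0, 0, 0], 70], [[0, 0, -5.4], [0, 0, 0], 70], [[0, 0, 0], [0, 0, 0], 70], [[0, 0, 0], [0, 0, 0], 70], [[0, 0, 0], [0, 0, 0], 70]])

```text
time: 20.72
ee_pos: [0.5305, 0.3067, 0.2495]
eef_rot: [0.966, 0.26, -0.001, 0.0]
ft_force: [-0.4, 0.8, 0.7]
width: 0.061
grip_force: 0.0
```

```bash
python3 st.py
python3 - <<'E'
from h import *
c=r.camera("wrist"); im=c["image"]; hsv=cv2.cvtColor(im,cv2.COLOR_BGR2HSV)
m=cv2.inRange(hsv,(5,150,60),(18,255,255)); m[230:]=0; m[:160]=0
ct=max(cv2.findContours(m,0,2)[0],key=cv2.contourArea); print(cv2.minAreaRect(ct),cv2.boundingRect(ct))
# flange: dark blob round the handle, compare with the first picture
for n,i in (("before",cv2.imread("pics/w1.png")),("after",im)):
    h=cv2.cvtColor(i,cv2.COLOR_BGR2HSV); k=(cv2.inRange(h,(0,0,0),(180,255,55))|cv2.inRange(h,(5,150,60),(18,255,255)))[155:225,235:315]
    q=max(cv2.findContours(k,0,2)[0],key=cv2.contourArea); print(n,cv2.boundingRect(q),cv2.contourArea(q))
E
```

```text
20.725 [0.53046399 0.30672983 0.24952559] 30.187318084279266 [-0.39889695  0.76638026  0.70661093] [-0.11594647  0.1289806  -0.00111392] 0.06103058680493932 -0.002510091435397044
((276.5, 193.5), (39.0, 25.0), 90.0) (264, 174, 26, 40)
before (19, 11, 42, 46) 1382.0
after (22, 14, 42, 45) 1326.0
```

The driver hangs upright in its hole and looks the same size and shape as before.

```bash
python3 -c "
from h import *
print(r.close_job())"
```

```text
the job is handed in; nothing more can be done
None
```

The red lock screw is turned to its stop at the green mark, the orange driver hangs upright in its original hole with the gripper clear, and the job was handed in at about 21 s; no verdict was returned.

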